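Wind the musical sewing box and hold its lid half open

ROBOT

A 6-joint arm with a two-finger parallel gripper is mounted at the origin on the work surface. World frame = base frame: x ahead of the robot, y to its left, z up, the work surface at z = 0. Lengths are in m, angles in rad, forces in N, time in s.
With the tool pointing down it reaches from about 0.3 to 0.825 m from the base axis. Payload 5.4 kg.
Tool frame: the origin (TCP) lies midway between the tips of the shut fingers; the grasp point (between the pads) lies 19 mm behind it; z points along the fingers, x is the direction in which the jaws open and shut, and the axes are right-handed (so a half turn about z gives the same grasp; the last joint's range is limited). The gripper opens to 92 mm and grips with 3 to 60 N. Pads are 20 mm wide; open, the fingers measure 128 mm over their backs; the gripper's body (75 mm by 189 mm) begins 69 mm behind the grasp point.
Start: joints at [1.104, 0.158, 1.597, -0, 1.386, -0.21], TCP at [0.146, 0.556, 0.215] pointing down, gripper open.
Joint ranges: [-2.91, 2.91], [-0.94, 2.29], [0.18, 2.7], [-1.29, 4.43], [0.17, 2.64], [-3, 3]. Speed limits (rad/s): [2.57, 2.57, 3.14, 3.14, 3.14, 3.14].

INTERFACE

Orientations are given as a rotation vector (axis times angle).
In Python, from station import r gives the robot as it stands. Calls block until the motion is done:
- r.movep(position, orientation): joint-space move of the TCP to a pose.
- r.move_l(position, ori=None, vel=0.15, force_limit=None): straight line of the TCP; ori=None keeps the orientation; vel is the mean speed in m/s. With force_limit (N) it stops when the force on the tool has changed by that much, and returns True; else False.
- r.goto_joints(angles): joint-space move.
- r.gripper_to(opening, squeeze=None): finger opening in m; squeeze is the grip in N (None keeps the last); returns when the fingers have stopped.
- r.hold(seconds).
- r.ik(position, orientation): joint angles nearest the present ones, or None.
- r.get_obs(): the state.
- r.capture(name): name is "side" or "top" or "wrist"; returns the picture (420x560x3 uint8, red, green, blue); there is no depth.
- r.camera_info(name): a dict with "intrinsics" (3x3 intrinsics, pixels), "rvec" (rotation vector, rad) and "tvec" (3), from world to camera coordinates, as OpenCV has them; the wrist camera has in their place "T_tool_cam" (4x4, takes a point from camera to tool coordinates, whose origin is the TCP and whose axes are the tool frame's). Camera axes: x right, y down, z forward; pixel columns grow to the right and rows downward; lengths in m; the calibration is good to about 2 mm. The wrist camera is an equidistant fisheye: a pixel r from the principal point sees the ray r / f radians off the axis. A picture is of the moment at which its call begins: read the wrist's pose just before it. camera_info takes no time and is no camera call.
A pose or a line that the arm cannot do raises r.IKError and nothing moves.
- r.job_done(): hands the job in, once; it reports no verdict.
The state is a dict: "time": time; "joints": joint angles; "qvel": joint speeds; "tau": joint torques, N m; "position": TCP position; "orientation": TCP orientation; "contact_force": force on the tool from outside, world axes, zero at the start; "moment": the same for the moment, N m; "width": finger opening in m.
Only numpy, scipy, OpenCV 4.12 (cv2) and the standard library are available. Lean on these libraries where they do the work, as an engineer would, in place of code of your own. Each camera call takes 0.05 s, during which the arm holds its last target. There are 200 camera calls.

TASK

Wind up the musical sewing box: with its lid still shut, turn the upright key on its deck clockwise (seen from above), in several partial turns, until it stops fully wound. Then lift the lid by its pull and hold it half open, at 45 degrees, never past about 60 because the hinge is weak; it has no stay and would drop shut, so finish still holding it there. Leave the other things on the desk where they are.

Things in the scene. Friction and masses are not known exactly. Their poses are not given: they have to be found in the camera images.
- key (a joint): Turn of the winding key, rad: grows clockwise seen from above, with a hard stop at 3.20 where it is fully wound; it starts somewhere between 0 and 0.8. It turns against a spring and a catch (together 0.07 to 0.10 N m) and stays where it is let go.
- key_grip (a point): Centre of the brass key's upright grip plate, 109 mm above the desk, on the key's vertical axis. Plate 34 mm wide along this point's x, 8 mm thick along y, 26 mm tall (13 above, 13 below), on an 8 mm stem; round bosses on it are only its look. The point turns with the key: its yaw falls as it winds. Deck and shut lid below are 70 mm above the desk; the space round the key is free above that.
- lid (a joint): Opening angle of the lid, rad: 0 shut, grows as the pull rises; 0.785 is 45 degrees. The free, nearly frictionless hinge has no stay, and the lid (0.14 to 0.28 kg) falls shut from any angle used here.
- pull (a point): Centre of the lid's brass pull: a barrel 18 mm in diameter, 16 mm long along this point's y (the hinge direction), on a stalk 10 mm wide, 30 mm out from the middle of the lid's front edge. Shut: 66 mm above the desk, x towards the hinge, z up. Free on both sides. Pinched on its two flat ends it can swivel between the fingers as the lid turns. Moves with the lid.
- hinge (a point): Point on the lid's hinge line (its y), at the middle of the lid's back edge, level with the shut pull and 160 mm from it; fixed to the box. z is up; the shut lid extends from it along its -x, roughly towards the robot. The lid is a board 130 mm (hinge to front) by 188 mm, 8 mm thick.
- sewing_box: Wooden musical sewing box, fixed to the desk, 130 mm (x) by 280 mm (y), 70 mm high; origin under its centre; +x away from the robot at yaw 0. Lidded spool well on its -y side (190 mm wide), solid deck with the key on its +y side (90 mm wide, key axis at x 0, y 95 mm).
- pencil_cup: Bystander: turquoise ceramic cup, 80 mm across, 100 mm high, pencils up to 180 mm; origin under its centre.
- button_jar: Bystander: glass jar with steel cap, 76 mm across, 103 mm high; origin under its centre.
- container: Bystander: round plastic container with twist cap, 72 mm across, 52 mm high; origin under its centre.
- hole_punch: Bystander: aluminium hole punch, 110 by 50 by 62 mm, long along its x; origin under its centre.
- stapler: Bystander: white stapler, 140 by 34 by 56 mm, long along its x; origin under its centre.
- thread_spool: Bystander: spool of thread, 34 mm across, 40 mm high; origin under its centre.
- tape_measure: Bystander: square tape measure case, 56 by 56 by 31 mm; origin under its centre.

How it is judged:
On the way, in this order (a step that is already met when the one before it is completed fails the run):
1. the key is fully wound while the lid is shut (value of joint key above 3 rad and value of joint lid below 0.1 rad), for 0.2 s.
2. the lid is lifted to about 45 degrees (value of joint lid above 0.665 rad), for 0.2 s.
At the end, for the whole second after the job is handed in: The key is within 0.2 rad of its stop (above 3.0 rad); the lid stands still at 45 degrees, give or take 7 (0.665 to 0.905 rad), carried by the robot (contact over 0.3 N) and by no other loose thing. The program ends while holding (value of joint key above 3 rad and value of joint lid between 0.665 and 0.905 rad and velocity of joint lid between -0.06 and 0.06 rad/s and contact force between any of the fingers, the arm and lid above 0.3 N and contact force between lid and pencil_cup below 0.05 N and contact force between lid and button_jar below 0.05 N and contact force between lid and container below 0.05 N and contact force between lid and hole_punch below 0.05 N and contact force between lid and stapler below 0.05 N and contact force between lid and thread_spool below 0.05 N and contact force between lid and tape_measure below 0.05 N); the arm keeps its last pose, push and grip.
It fails at once if the lid is opened past 65 degrees (value of joint lid above 1.134 rad).
It fails at once if a bystander is moved more than 25 mm (distance of any of pencil_cup, button_jar, container, hole_punch, stapler, thread_spool, tape_measure from where it was at the start of the episode above 0.025 m).
It also fails if it takes over 54 s, if anything falls off the work surface, if the arm or the gripper's body presses on something with over 40 N, if the wrist force passes 120 N, or if a joint passes its speed limit or range.

## Working session

There is one attempt and no reset: what is moved stays moved. The work goes in short steps, each a Python script; the robot and the scene stay as the last script left them, time stands still between calls to the robot, and variables do not carry over. Pictures are saved under pics/ and viewed, about 8 in all and at most 12, crops included, and the job is handed in when it is done.

```bash
mkdir -p pics; ls; python3 - <<'E'
from station import r
import cv2
for n in("top","side"):
    cv2.imwrite(f"pics/{n}0.png",r.capture(n)[:,:,::-1])
    print(n,r.camera_info(n))
print(r.camera_info("wrist"));print(r.get_obs())
E
```

```text
pics
top {'intrinsics': array([[465.28024676,   0.        , 275.97788416],
       [  0.        , 465.28024676, 207.91883942],
       [  0.        ,   0.        ,   1.        ]]), 'rvec': array([ 2.1484753 , -2.16514529,  0.13277108]), 'tvec': array([-0.01714223,  0.59454432,  1.23663473])}
side {'intrinsics': array([[446.48175274,   0.        , 278.79346512],
       [  0.        , 446.48175274, 209.28823429],
       [  0.        ,   0.        ,   1.        ]]), 'rvec': array([ 0.47159034, -2.70496456,  1.18764281]), 'tvec': array([0.54249765, 0.18037059, 1.00464349])}
{'intrinsics': array([[325.1922621 ,   0.        , 277.22185616],
       [  0.        , 325.1922621 , 214.25535281],
       [  0.        ,   0.        ,   1.        ]]), 'T_tool_cam': array([[ 9.99999681e-01, -2.49578401e-05, -7.98567512e-04,
         2.38773624e-03],
       [ 2.59491646e-04,  9.55471057e-01,  2.95084719e-01,
        -8.31633478e-02],
       [ 7.55643467e-04, -2.95084832e-01,  9.55470759e-01,
        -1.70440664e-01],
       [ 0.00000000e+00,  0.00000000e+00,  0.00000000e+00,
         1.00000000e+00]])}
{'time': 0.1, 'joints': array([ 1.10388763e+00,  1.58934158e-01,  1.59811819e+00, -1.16812811e-06,
        1.38619735e+00, -2.10076610e-01]), 'qvel': array([ 0.00087403, -0.00261184, -0.0019014 ,  0.00043888,  0.00041306,
        0.0002919 ]), 'tau': array([-9.08266466e-04, -3.86506569e+01, -3.22959137e+01,  7.02708028e-02,
        3.39808816e-02, -5.03516230e-05]), 'position': array([0.1458067 , 0.5556192 , 0.21374057]), 'orientation': array([ 2.48706663e+00,  1.91822649e+00, -2.34593231e-03]), 'contact_force': array([ 0.71692603, -0.17588703, -0.28915911]), 'moment': array([-0.0203399 , -0.01465342, -0.01427244]), 'width': 0.09184858612544071}
```

View pics/top0.png

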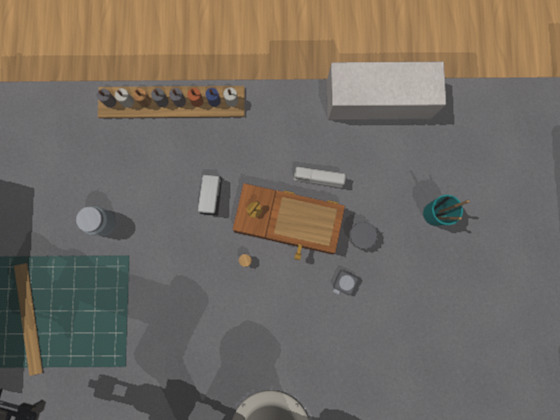

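View pics/side0.png

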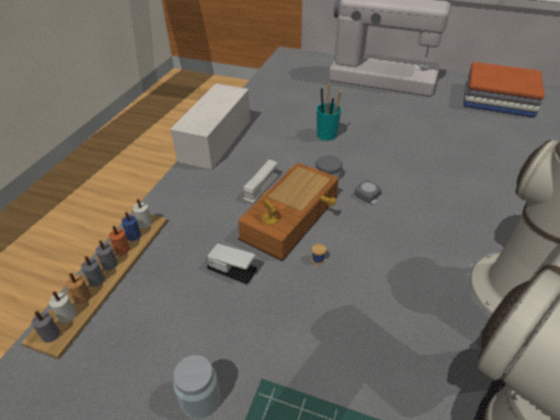

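The top view shows the box at about (290,217), with the key at (255,209) and the pull at (299,252). The spool (245,260) and tape measure (346,283) stand clear of the front. The container (363,236) is next to the lid end. I'll cast rays for rough positions, then take one wrist look from above the key.

```bash
cat > h.py <<'E'
from station import r
import numpy as np, cv2
from scipy.spatial.transform import Rotation as R
def cast(name,px,z,pose=None):
    i=r.camera_info(name); K=i["intrinsics"]; px=np.array(px,float)
    if name=="wrist":
        p,o=pose; T=i["T_tool_cam"]; Rt=R.from_rotvec(o).as_matrix()
        d=(px-K[:2,2])/K[0,0]; a=np.linalg.norm(d); ray=np.r_[np.sin(a)*d/max(a,1e-9),np.cos(a)]
        c=Rt@T[:3,3]+p; v=Rt@T[:3,:3]@ray
    else:
        Rm=R.from_rotvec(i["rvec"]).as_matrix(); c=-Rm.T@i["tvec"]
        v=Rm.T@np.linalg.inv(K)@np.r_[px,1]
    return c+v*(z-c[2])/v[2]
def ray2(a,b): # a,b: (name,px,pose) -> nearest point and gap
    P=[];
    for n,px,po in (a,b): p0=cast(n,px,0.0,po);p1=cast(n,px,0.2,po);P.append((p0,(p1-p0)/np.linalg.norm(p1-p0)))
    A=sum(np.eye(3)-np.outer(v,v) for _,v in P); y=sum((np.eye(3)-np.outer(v,v))@p for p,v in P)
    x=np.linalg.solve(A,y); return x,[np.linalg.norm((np.eye(3)-np.outer(v,v))@(x-p)) for p,v in P]
def down(yaw): # tool z down, tool x at yaw in world
    return (R.from_euler('z',yaw)*R.from_rotvec([np.pi,0,0])).as_rotvec()
def pose(): o=r.get_obs(); return o["position"],o["orientation"]
E
python3 - <<'E'
from h import *
im=cv2.imread("pics/top0.png"); hsv=cv2.cvtColor(im,cv2.COLOR_BGR2HSV)
m=cv2.inRange(hsv,(3,110,60),(30,255,255)); m[:170]=0;m[262:]=0;m[:,:225]=0;m[:,350:]=0
c=max(cv2.findContours(m,0,1)[0],key=cv2.contourArea)
print(cv2.minAreaRect(c))
for q in ((240,185),(344,208),(334,250),(234,226)): print("corner",cast("top",q,.07))
k=cast("top",(255,209),.109); print("key",k,"pull",cast("top",(299,252),.066))
print(r.get_obs()["orientation"],down(-1.2))
for yaw in np.arange(-3,3.1,.5):
    q=r.ik(k+[0,0,.15],down(yaw)); print(yaw,None if q is None else q.round(2))
E
```

```text
((287.44598388671875, 223.7377166748047), (104.8267822265625, 64.09281921386719), 12.804265975952148)
corner [0.65297337 0.07427067 0.07      ]
corner [ 0.58863092 -0.20301822  0.07      ]
corner [ 0.47732033 -0.17380418  0.07      ]
corner [0.54279958 0.08997646 0.07      ]
key [0.58301629 0.03237006 0.109     ] pull [ 0.47289645 -0.08169932  0.066     ]
[ 2.48706663e+00  1.91822649e+00 -2.34593231e-03] [ 2.59286830e+00 -1.77387665e+00 -1.08618618e-16]
-3.0 [-0.15  0.15  1.51  0.    1.47  2.85]
-2.5 [-0.15  0.15  1.51  0.    1.47  2.35]
-2.0 [-0.15  0.15  1.51 -0.    1.47  1.85]
-1.5 [-0.15  0.15  1.51 -0.    1.47  1.35]
-1.0 [-0.15  0.15  1.51 -0.    1.47  0.85]
-0.5 [-0.15  0.15  1.51  0.    1.47  0.35]
0.0 [-0.15  0.15  1.51 -0.    1.47 -0.15]
0.5 [-0.15  0.15  1.51  0.    1.47 -0.65]
1.0 [-0.15  0.15  1.51 -0.    1.47 -1.15]
1.5 [-0.15  0.15  1.51 -0.    1.47 -1.65]
2.0 [-0.15  0.15  1.51  0.    1.47 -2.15]
2.5 [-0.15  0.15  1.51  0.    1.47 -2.65]
3.0 None
```

```bash
python3 - <<'E'
from h import *
t=r.get_obs()["time"]
r.movep([.55,0.0,.26],down(1.34)); r.hold(.3)
p=pose(); im=r.capture("wrist")[:,:,::-1]; cv2.imwrite("pics/w1.png",im); np.save("w1.npy",np.array(p))
cv2.imwrite("pics/w1b.png",cv2.resize(im,None,fx=1.4,fy=1.4,interpolation=cv2.INTER_CUBIC))
print(p,r.get_obs()["time"]-t)
E
```

```text
(array([5.49983487e-01, 3.20998301e-04, 2.59973042e-01]), array([-2.46183613e+00, -1.95158948e+00,  5.94891958e-06])) 2.8
```

View pics/w1b.png

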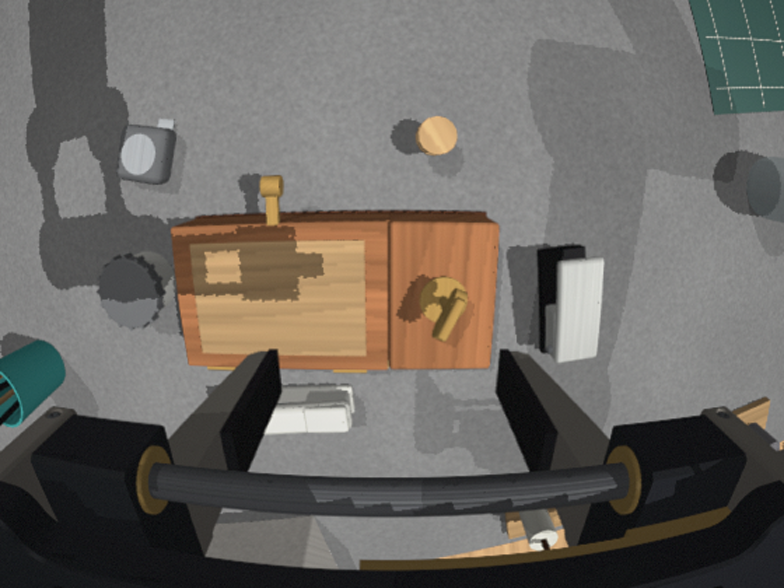

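```bash
python3 - <<'E'
import cv2
im=cv2.imread("pics/w1.png")[180:260,270:350]
cv2.imwrite("pics/w1c.png",cv2.resize(im,None,fx=7,fy=7,interpolation=cv2.INTER_CUBIC))
E
```

```text
(no output)
```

View pics/w1c.png

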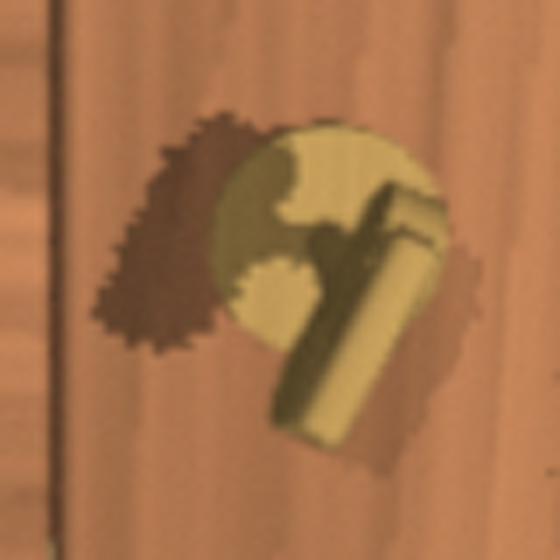

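```bash
python3 - <<'E'
from h import *
P=np.load("w1.npy")
a=cast("wrist",(270+412/7,180+238/7),.122,P);b=cast("wrist",(270+320/7,180+440/7),.122,P)
d=a-b; print("plate",a,b,"mid",(a+b)/2,"len",np.linalg.norm(d),"yaw",np.arctan2(d[1],d[0]))
print("disc",cast("wrist",(270+330/7,180+240/7),.073,P))
C=[cast("wrist",np.array(q)/1.4,.07,P) for q in((173,228),(497,221),(491,368),(190,364))]
for c in C: print("corner",c)
print([np.linalg.norm(C[i]-C[i-1]) for i in range(4)])
y=(C[1]-C[0])+(C[2]-C[3]); yaw=np.arctan2(-y[0],y[1]); ctr=sum(C)/4
Rz=R.from_euler('z',yaw)
print("box yaw",yaw,"ctr",ctr,"key from box",ctr+Rz.apply([0,.095,.039]),"pull from box",ctr+Rz.apply([-.095,-.045,-.004]))
# the two brass pull masks
h=cv2.cvtColor(cv2.imread("pics/w1.png"),cv2.COLOR_BGR2HSV)
m=cv2.inRange(h,(15,100,90),(32,255,255)); m[:120]=0;m[139:]=0;m[:,:180]=0;m[:,210:]=0
ys,xs=np.nonzero(m);print(len(xs),xs.min(),xs.max(),ys.min(),ys.max())
print("pull",cast("wrist",(193.6,131.4),.073,P), cast("top",(299,252),.066))
E
```

```text
plate [0.5738129  0.04997787 0.122     ] [0.60126612 0.03110445 0.122     ] mid [0.58753951 0.04054116 0.122     ] len 0.03331493236890366 yaw 2.5393218427621393
disc [0.58757132 0.04104364 0.073     ]
corner [ 0.47273162 -0.16926058  0.07      ]
corner [0.53293802 0.0969116  0.07      ]
corner [0.66063854 0.07070444 0.07      ]
corner [ 0.59665951 -0.19888748  0.07      ]
[np.float64(0.12742007295041663), np.float64(0.27289639276338706), np.float64(0.1303619533474883), np.float64(0.277079626596326)]
box yaw -0.22776895561714489 ctr [ 0.56574192 -0.05013301  0.07      ] key from box [0.58719336 0.04241339 0.109     ] pull from box [ 0.46303431 -0.07251933  0.066     ]
208 186 201 125 138
pull [ 0.46190363 -0.07238837  0.073     ] [ 0.47289645 -0.08169932  0.066     ]
```

All measurements agree: plate length is 33.3 mm, box corners match its sizes, and the key and pull positions match those derived from the box. The key is at (0.587, 0.041) with plate yaw 2.54, and the pull at (0.4625, -0.0725). Next is the first partial turn.

```bash
cat >> h.py <<'E'
KEY=np.array([.5875,.0410])
def grip_key(yaw,squeeze=40):
    r.movep([*KEY,.155],down(yaw)); r.move_l([*KEY,.092],vel=.1,force_limit=15)
    r.gripper_to(0.0,squeeze)
    o=r.get_obs(); print("grip",o["width"],o["position"],o["contact_force"].round(1),o["moment"].round(3),o["time"])
def turn(total,step=.2,stop=.3):
    q0=r.get_obs()["joints"].copy(); m0=r.get_obs()["moment"][2]; a=0
    while a<total-1e-6:
        a=min(a+step,total); q=q0.copy(); q[5]+=a; r.goto_joints(q)
        o=r.get_obs(); print(round(a,2),round(o["joints"][5]-q0[5],3),"M",o["moment"].round(3),"F",o["contact_force"].round(1),round(o["time"],2))
        if abs(o["moment"][2]-m0)>stop: print("STOP"); break
    return a
E
python3 - <<'E'
from h import *
r.gripper_to(.05)
grip_key(2.539-np.pi/2)
turn(1.6)
E
```

```text
grip 0.0077641222149947555 [0.58634398 0.03886712 0.09209779] [-5.8 -8.3  3.9] [-1.309  0.866 -0.01 ] 5.7
0.2 0.196 M [-0.061  0.04  -0.038] F [-0.2  0.1  0.5] 6.01
0.4 0.394 M [-0.152  0.097  0.055] F [-2.3 -0.1  0.8] 6.32
0.6 0.594 M [-0.147  0.051  0.002] F [-0.9 -0.5  0.3] 6.62
0.8 0.793 M [-0.12   0.005 -0.067] F [ 0.6 -1.3 -0.7] 6.93
1.0 0.993 M [-0.198  0.014 -0.067] F [-0.  -1.1 -0.1] 7.24
1.2 1.193 M [-0.221 -0.077 -0.033] F [ 0.6 -0.4  0.3] 7.55
1.4 1.393 M [-0.202 -0.22  -0.017] F [ 1.3 -1.3 -0.5] 7.86
1.6 1.593 M [-0.226 -0.287 -0.038] F [ 2.  -2.4 -0.6] 8.17
```

The width of 7.8 mm matches the plate, and the key is turning. The grip centred at (0.5863, 0.0389), so I'll use that for the regrip and wind on to the stop.

```bash
sed -i 's/^KEY=.*/KEY=np.array([.5863,.0389])/' h.py; python3 - <<'E'
from h import *
r.gripper_to(.05)
p=pose()[0]; r.move_l([p[0],p[1],.155],vel=.15)
grip_key(2.539-np.pi/2-1.593+np.pi)
turn(1.9,step=.1,stop=.22)
r.hold(.3); o=r.get_obs(); print(o["moment"],o["joints"][5],o["time"])
P=pose();im=r.capture("wrist")[:,:,::-1]; np.save("w2.npy",np.array(P)); cv2.imwrite("pics/w2.png",cv2.resize(im,None,fx=1.4,fy=1.4))
E
```

```text
grip 0.008099123152172379 [0.58650298 0.03877178 0.09207157] [ 1.6 -0.2 -0.8] [ 0.038 -0.094  0.028] 13.6417
0.1 0.098 M [-0.041 -0.05  -0.02 ] F [ 0.8 -0.5  0.4] 13.89
0.2 0.196 M [ 0.001 -0.017 -0.081] F [ 0.8 -0.7 -0.5] 14.14
0.3 0.295 M [-0.01  -0.145 -0.048] F [ 0.5 -0.9 -0.9] 14.39
0.4 0.395 M [-0.15  -0.184 -0.056] F [ 1.7 -0.9 -0.2] 14.64
0.5 0.495 M [-0.138 -0.244  0.019] F [ 1.7 -1.3  0. ] 14.89
0.6 0.595 M [-0.186 -0.291 -0.019] F [ 2.3 -0.2 -0.7] 15.14
0.7 0.695 M [-0.258 -0.306 -0.038] F [ 2.7 -1.5 -0.8] 15.39
0.8 0.795 M [-0.298 -0.318 -0.034] F [ 1.7 -2.1 -1.6] 15.64
0.9 0.895 M [-0.372 -0.344 -0.028] F [ 2.1 -2.8 -0.9] 15.89
1.0 0.995 M [-0.471 -0.408 -0.031] F [ 2.3 -3.3 -2.4] 16.14
1.1 1.095 M [-0.565 -0.473  0.009] F [ 2.2 -3.1 -1.8] 16.39
1.2 1.195 M [-0.648 -0.441 -0.074] F [ 2.7 -2.9 -2.8] 16.64
1.3 1.294 M [-0.691 -0.485  0.444] F [ 3.4 -3.4 -1.6] 16.89
STOP
[-0.74230827 -0.53522555  0.48595316] -1.3582929698100703 17.1917
```

View pics/w2.png

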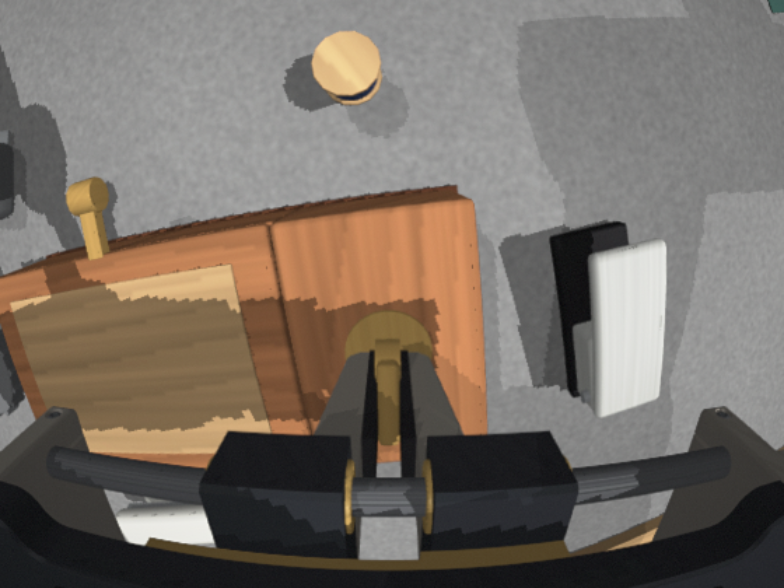

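The moment jumped from about 0.07 to 0.45 N·m after 2.89 rad of winding, so this is the hard stop (it started at about 0.31). In the picture the lid is still shut and the space around the key is clear. Next I release the key and take hold of the pull.

```bash
cat >> h.py <<'E'
YAW=-.228; PULL=np.array([.4620,-.0738,.066]); OP=down(np.pi/2+YAW)
E
python3 - <<'E'
from h import *
r.gripper_to(.05)
p=pose()[0]; r.move_l([p[0],p[1],.17],vel=.15)
r.gripper_to(.04,20)
r.movep([*PULL[:2],.14],OP)
print(r.move_l([*PULL[:2],.049],vel=.1,force_limit=8))
P=pose();im=r.capture("wrist")[:,:,::-1]; np.save("w3.npy",np.array(P)); cv2.imwrite("pics/w3.png",cv2.resize(im,None,fx=1.4,fy=1.4))
o=r.get_obs();print(o["position"],o["contact_force"],o["joints"].round(2),o["time"])
E
```

```text
False
[ 0.4627368  -0.07407307  0.04978249] [ 0.21395822 -0.23025068  0.02045498] [-0.42  0.09  2.03  0.    1.02 -1.76] 20.85
```

View pics/w3.png

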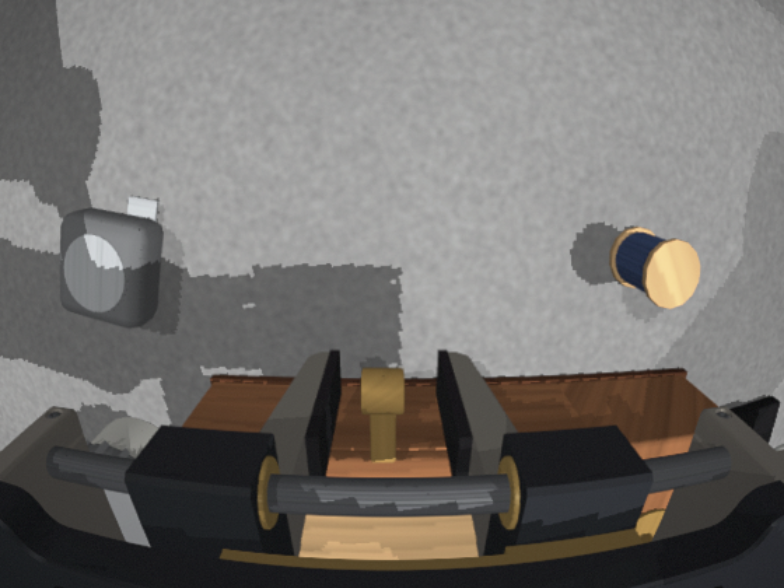

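The barrel at (383,390) sits between the fingers, within about 1 mm of centre. I'll check its x position by ray in the same step, then close and lift a little.

```bash
python3 - <<'E'
from h import *
c=cast("wrist",(383/1.4,388/1.4),.072,np.load("w3.npy")); print(c)
assert np.linalg.norm(c[:2]-PULL[:2])<.007
r.gripper_to(0.0,25)
o=r.get_obs();print(o["width"],o["position"],o["contact_force"].round(2),o["time"])
if .013<o["width"]<.019:
    p0=o["position"]; np.save("p0.npy",p0); u=np.array([np.cos(YAW),np.sin(YAW)])
    for a in np.radians([5,10,15]):
        r.move_l(p0+np.r_[.16*(1-np.cos(a))*u,.16*np.sin(a)],vel=.06)
        o=r.get_obs();print(np.degrees(a),o["position"],o["contact_force"].round(2),o["width"],o["time"])
    for n in("wrist",): cv2.imwrite("pics/w4.png",cv2.resize(r.capture(n)[:,:,::-1],None,fx=1.4,fy=1.4))
E
```

```text
[ 0.45922161 -0.07283897  0.072     ]
0.015820297995551708 [ 0.46175267 -0.07594188  0.04929982] [-3.16 -8.86  0.94] 21.3333
5.0 [ 0.46230594 -0.0761793   0.06326437] [ 0.44 -1.11 -1.47] 0.015653807695200927 21.725
10.0 [ 0.46408867 -0.07658975  0.07734125] [-0.59 -1.96 -1.36] 0.015727758961917873 22.1083
14.999999999999998 [ 0.46704568 -0.07726778  0.09099091] [-0.98 -3.11 -1.16] 0.015628510204534412 22.4917
```

View pics/w4.png

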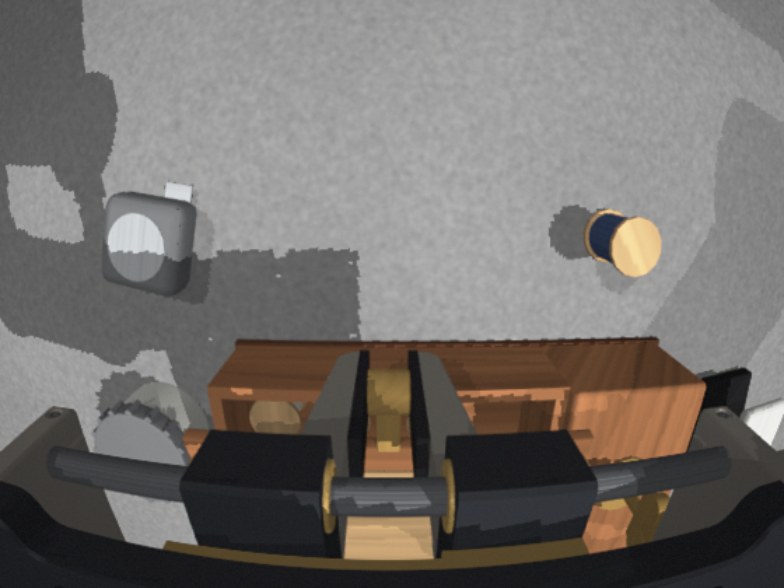

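The lid has opened about 15° and the well is visible. The width of 15.6 mm matches the barrel length, so I'll continue to 45°.

```bash
python3 - <<'E'
from h import *
p0=np.load("p0.npy"); u=np.array([np.cos(YAW),np.sin(YAW)])
for a in np.radians([20,25,30,35,40,45]):
    r.move_l(p0+np.r_[.16*(1-np.cos(a))*u,.16*np.sin(a)],vel=.06)
    o=r.get_obs();print(np.degrees(a).round(),o["position"].round(4),o["contact_force"].round(2),round(o["width"],4),round(o["time"],2))
r.hold(.8); o=r.get_obs();print(o["position"],o["contact_force"],o["qvel"].round(4))
P=pose();np.save("w5.npy",np.array(P));cv2.imwrite("pics/w5.png",cv2.resize(r.capture("wrist")[:,:,::-1],None,fx=1.4,fy=1.4))
im=r.capture("side")[:,:,::-1][120:300,180:400]; cv2.imwrite("pics/s5.png",cv2.resize(im,None,fx=3,fy=3,interpolation=cv2.INTER_CUBIC))
E
```

```text
20.0 [ 0.4712 -0.0782  0.1044] [-2.89 -3.91 -0.42] 0.0159 22.93
25.0 [ 0.4765 -0.0794  0.1173] [-3.12 -3.21 -0.31] 0.0159 23.31
30.0 [ 0.4828 -0.0809  0.1295] [-2.03 -3.75  0.57] 0.0158 23.69
35.0 [ 0.4899 -0.0826  0.141 ] [-2.3  -3.58 -0.57] 0.0156 24.07
40.0 [ 0.4981 -0.0845  0.1519] [-1.96 -4.91 -0.08] 0.0159 24.46
45.0 [ 0.5071 -0.0866  0.162 ] [-2.03 -4.58 -0.55] 0.0155 24.84
[ 0.50704103 -0.08658359  0.16196741] [-2.64656003 -5.38157832 -0.73136633] [ 0.002  -0.0011  0.0008  0.0009  0.001  -0.0006]
```

View pics/s5.png

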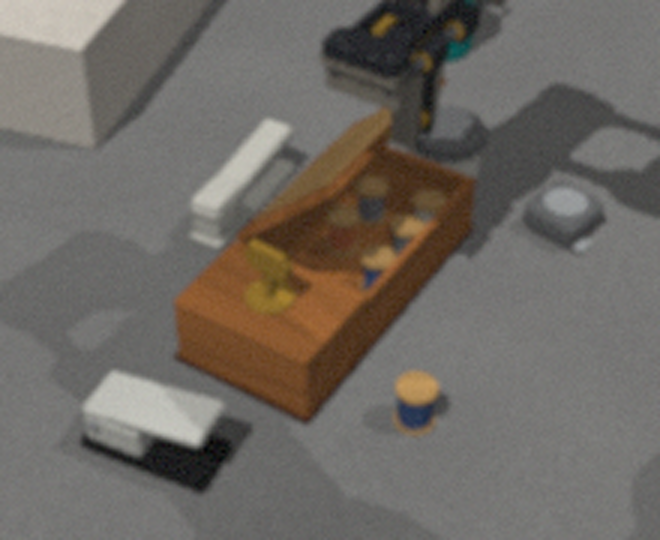

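View pics/w5.png

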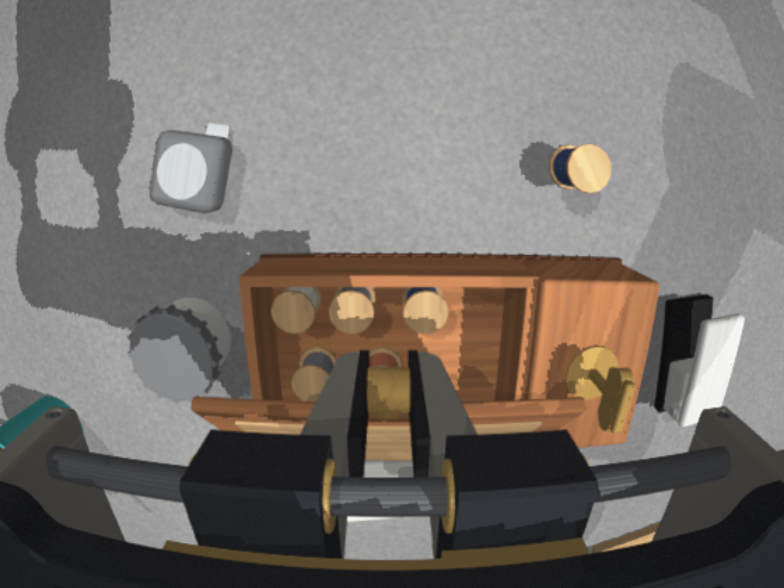

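Both views show the barrel still between the pads and the lid about half open. I'll check the key's yaw from this image, then hand in.

```bash
python3 - <<'E'
from h import *
P=np.load("w5.npy")
a=cast("wrist",(627/1.4,372/1.4),.122,P);b=cast("wrist",(613/1.4,430/1.4),.122,P);d=a-b
y=np.arctan2(d[1],d[0]); print("len",np.linalg.norm(d),"mid",(a+b)/2,"key turned",(2.539-y)%np.pi,"expected 2.88")
o=r.get_obs();print("lid deg",np.degrees(np.arcsin((o["position"][2]-np.load("p0.npy")[2])/.16)),o["width"],o["time"])
r.job_done()
E
```

```text
len 0.039217107508441415 mid [0.58150002 0.03784785 0.122     ] key turned 2.774382682332141 expected 2.88
lid deg 44.7674435299947 0.015878511935810198 25.7417
the job is handed in; nothing more can be done
```

I wound the key to its stop with the lid shut, then lifted the lid to about 45° and handed the job in with the gripper still holding it. The hand-in reports no verdict. It used about 26 s of the 54 s allowed.

- **Key:** I wound it in two partial turns, 1.59 and 1.29 rad (about 2.88 rad in all). At the end the moment jumped from about 0.07 to 0.45 N·m, which I took as the hard stop. After letting go, a rough reading from the last wrist picture gave 2.77 rad of turn. That is about 0.1 rad less than the joint readings. The reading is coarse: the plate measured 39 mm long instead of 34, so it does not rule out a small spring-back. It is inside the 0.2 rad allowed.
- **Lid:** The rise of the pull gives 44.8°. The grip width is 15.9 mm on the 16 mm barrel, and the arm was still.
- **Side load:** A small sideways force of about 5 N remained on the tool, probably from a slight error in my hinge direction.
- **Other things on the desk:** The last pictures show the things in view standing where they were. I did not measure their positions again.

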